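# Turn a cast cover over at the edge of its stencil jig and set the stencil on it

## Robot

A 7-joint arm with a two-finger parallel gripper is mounted at the origin on a cart in front of the work surface, level with it; the furniture and walls round the work are solid. World frame = base frame: x ahead of the robot, y to its left, z up, the work surface at z = 0. Lengths are in mm, angles in rad, forces in N, time in s.
With the tool pointing down it reaches from about 350 to 900 mm from the base axis. Payload 8.1 kg.
Tool frame: the origin (TCP) lies between the finger pads; the fingertips stand 14 mm ahead of it and the grasp point (between the pads) lies 5 mm behind it (bot.tips_ahead is the distance from the TCP to the fingertips, in mm); z points along the fingers, y is the direction in which the jaws open and shut (so a half turn about z gives the same grasp; the last joint's range is limited). The gripper opens to 85 mm and grips with 20 to 120 N. Pads are 22 mm wide; open, the fingers measure 114 mm over their backs; the gripper's body (76 mm by 85 mm) begins 54 mm behind the grasp point. The pads swing forward as they close: fully open they stand 13 mm farther back than shut.
Start: joints at [-1.412, 0.434, 0.025, 1.573, -0.012, 1.134, -0.075], TCP at [161.789, 603.709, 245.323] pointing down, gripper open.
Joint ranges: [-2.62, 2.62], [-0.44, 2.09], [-1.27, 1.32], [0.08, 2.57], [-1.32, 4.46], [0.12, 2], [-2.74, 2.74]. Speed limits (rad/s): [2.22, 2.22, 3.01, 3.01, 3.14, 3.14, 3.14].

## Interface

Orientations are given as a unit quaternion [x, y, z, w].
In Python, from cell import bot, get_image, job_done gives the robot as it stands.
- The arm moves only by the tool apply_moves, never from a script. Its argument "increments" is a list of rows, each an object of numbers: "tx", "ty", "tz": the shift along the tool's x, y, z in mm; "yaw": the turn about the tool's z in rad; "gripper": the closure, from 0 (fully open) to 1 (shut). A call has 1 to 20 rows; each row is the pose to reach, as a shift and turn from the pose commanded when the call began, along the tool's axes at that moment; what a row does not reach only later rows make up. A row lasts 1/8 s, in which the tool goes at most 62.5 mm and 10.7 degrees, less where a joint would pass 70% of its speed; a pose out of reach is approached as far as the arm can. A call with a gripper value outside its range is refused whole. The fingers move at their own pace and stop on an object; the grip force is fixed at half the most. Time passes only in rows, so rows that repeat a pose let the fingers close. It gives the time, the measured TCP pose, the force and the opening at its end, in the units of the state.
- bot.observe(): the state, without advancing time (a new reading comes with each control period).
- get_image(name): name is "scene" or "top"; returns a dict with "color" (384x512x3 uint8, red, green, blue), "vertical_fov" (degrees; the focal length in pixels is half the picture's height over the tangent of half this angle, whatever the lens; pixels are square), "cx", "cy" (the principal point, pixels), "dist" ([k1, k2, p1, p2, k3] as OpenCV has them; the pictures are not rectified), "pose" (4x4, takes a point from camera to world coordinates). Camera axes: x right, y up, looking along -z (the intrinsics and any distortion apply to the point x, -y, -z); pixel columns grow to the right and rows downward; lengths in mm; the calibration is good to about 2 mm. A picture is of the moment at which its call begins. There is no depth.
- job_done(): hands the job in, once; it reports no verdict.
The state is a dict: "time_s": time; "q": joint angles; "joint_velocities": joint speeds; "effort": joint torques, N m; "tool_pos": TCP position; "tcp_rot": TCP orientation; "ft_force": force on the tool from outside, world axes, zero at the start; "moment": the same for the moment, N m; "finger_gap": opening from 0.0 (shut) to 1.0 (fully open).
Only numpy, scipy, OpenCV 4.12 (cv2) and the standard library are available. Lean on these libraries where they do the work, as an engineer would, in place of code of your own. Each camera call takes 0.05 s, during which the arm holds its last target. There are 200 camera calls.

## Task

The inside of the little cast cover is done; get it ready for airbrushing stripes on its outer face, working only with the fingertips: do not grip it or pick it up. Push the cover against the front edge of the plywood jig until it tips up over that edge and comes down on the jig outer face up, then push it along the jig between the guide strips until it is fully home against the stop, and last push the raised stencil over so that it lies closed above the cover. Do not disturb the jars, cup, eraser and tools round about.

Things in the scene. Friction and masses are not known exactly. Their poses are not given: they have to be found in the camera images.
- jig: Plywood board fixed to the table, 102 mm along its x, 116 mm along y, 7.5 mm thick. Origin: middle of its front edge, at table height. The front edge is a straight upright step 7.5 mm high along the jig's y; +x runs level from it to the stop and hinge, +z up. The board is bare from x = 0 to 55 mm; screws are flush.
- jig_stop (a point): Middle of the front face of the stop strip on the board, at x = 84 mm of the jig, 11 mm above the table; the jig's axes. Stop and both guide strips stand 7 mm above the board. The guides leave a 77 mm gap (y = -38.5 to +38.5 mm) from x = 70 mm to the stop and flare in front of that to a mouth about 96 mm wide at x = 56 mm.
- jig_home (a point): Where the cover's centre lies when it is fully home: jig x = 60 mm, y = 0, 13.5 mm above the table; the jig's axes. The cover's long side is then against the stop.
- cover_center (a point): Centre (half-way up) of the cast alloy cover, a shallow tray, 48 mm (x) by 72 mm (y) by 12 mm, about 0.12 kg. It starts hollow side up on the table, a few cm before the front edge, long side nearly parallel to it. z points out of the hollow. The upper 8 mm (rim) is full size; below it all sides slope in 6 mm to the 36 x 60 mm outer face, so the rim starts 4 mm off the table.
- stencil (a joint): Hinge of the thin steel stencil at the far end of the jig, rad: 0 = closed, level, 2 mm above the cover; 1.57 = upright. It starts open, leaning back past upright, away from the cover. Slight friction: it stays put within about 0.35 rad of upright and falls shut by itself below about 1.1 rad.
- stencil_tab (a point): Rounded end of the finger tab (22 mm wide) in the middle of the stencil's free edge, 81 mm from the hinge axis, which is at x = 93.5 mm of the jig, 21.5 mm above the table. The stencil is a 2 mm sheet, 76 mm wide, with slanted stripe openings. At the start the tab is the topmost point, about 0.1 m up.
- siphon_jar: Bystander: glass jar with a siphon top, 34 mm wide, 72 mm high; origin under its centre.
- mix_cup: Bystander: white mixing cup, 60 mm wide, 42 mm high; origin under its centre.
- small_jar: Bystander: small glass jar with a grey lid, 34 mm wide, 52 mm high; origin under its centre.
- tweezers: Bystander: steel tweezers lying flat, 129 mm long, 8 mm high; origin under the centre.
- airbrush: Bystander: airbrush lying on the table, 148 mm long, 29 mm high; origin under the centre.
- eraser: Bystander: eraser lying flat, 48 mm long, 13 mm high; origin under its centre.

How it is judged (in metres and radians):
On the way, in this order (a step that is already met when the one before it is completed fails the run):
1. the cover stands tipped up on edge at the jig's front edge (angle between cover_center's own z axis and vertical between 1.1 and 2.3 rad and x of cover_center in the frame of jig between -0.035 and 0.035 m), for 0.04 s.
2. the cover lies flat on the jig, outer face up (angle between cover_center's own z axis and vertical above 3 rad and z of cover_center in the frame of jig between 0.0115 and 0.0165 m), for 0.1 s.
3. the cover is fully home against the stop, between the guides, with the stencil still up (angle between cover_center's own z axis and vertical above 3 rad and x of cover_center in the frame of jig above 0.057 m and y of cover_center in the frame of jig between -0.004 and 0.004 m and angle between the x axis of cover_center and the x axis of jig, either way round below 0.07 rad and value of joint stencil above 0.5 rad), for 0.2 s.
4. the stencil lies closed above the cover (value of joint stencil below 0.06 rad), for 0.2 s.
At the end, for the whole second after the job is handed in: The cover lies flat in the jig, outer face up, within 3 mm of the stop, within 4 mm of the middle between the guides and square to them (0.07 rad), and the stencil is closed above it (hinge under 0.06 rad) (all of step 2 and value of joint stencil below 0.06 rad and x of cover_center in the frame of jig above 0.057 m and y of cover_center in the frame of jig between -0.004 and 0.004 m and angle between the x axis of cover_center and the x axis of jig, either way round below 0.07 rad); the robot touches nothing.
It fails at once if the cover is picked up or carried flat above the table or the jig (height (world z) of cover_center above 0.028 m and (angle between cover_center's own z axis and vertical below 0.3 rad or angle between cover_center's own z axis and vertical above 2.84 rad)).
It fails at once if the cover is lifted higher than tipping it over the edge raises it (centre 45 mm above the table) (height (world z) of cover_center above 0.045 m).
It fails at once if a jar, the cup, the eraser, the tweezers or the airbrush is moved by more than 15 mm (distance of any of siphon_jar, mix_cup, small_jar, tweezers, airbrush, eraser from where it was at the start of the episode above 0.015 m).
It also fails if it takes over 72 s, if anything falls off the work surface, if the arm or the gripper's body presses on something with over 40 N, if the wrist force passes 120 N, or if a joint passes its speed limit or range.

## Working session

There is one attempt and no reset: what is moved stays moved. The work goes in short steps, Python scripts to look and compute and a tool call to move; the robot and the scene stay as the last step left them, time stands still between calls to the robot, and variables do not carry over. Pictures are saved under pics/ and viewed, on a budget of 10 in all, crops included, one or two more only if the job needs it, and the job is handed in when it is done.

Besides the shell and the picture viewer there is one more tool, called after "Emit:" as name([rows], argument=value, ...), one row to a line, values as JSON. apply_moves: Moves the arm, as the interface text tells. Its arguments: {"type":"object","properties":{"increments":{"type":"array","items":{"type":"object","properties":{"tx":{"type":"number"},"ty":{"type":"number"},"tz":{"type":"number"},"yaw":{"type":"number"},"gripper":{"type":"number"}}}}},"required":["increments"]}

```bash
mkdir -p pics; ls
cat > h.py <<'E'
import numpy as np, cv2
from cell import bot, get_image, job_done
def snap(name, fn=None):
    d=get_image(name)
    if fn: cv2.imwrite('pics/'+fn, d['color'][:,:,::-1])
    return d
def K(d):
    f=d['color'].shape[0]/2/np.tan(np.radians(d['vertical_fov'])/2)
    return np.array([[f,0,d['cx']],[0,f,d['cy']],[0,0,1.]])
def ray(d,uv):
    uv=np.asarray(uv,float).reshape(-1,1,2)
    p=cv2.undistortPoints(uv,K(d),np.array(d['dist'],float)).reshape(-1,2)
    P=np.array(d['pose']); v=np.c_[p[:,0],-p[:,1],-np.ones(len(p))]@P[:3,:3].T
    return P[:3,3],v
def onz(d,uv,z):
    o,v=ray(d,uv); return o+v*((z-o[2])/v[:,2])[:,None]
def proj(d,X):
    P=np.array(d['pose']); X=(np.asarray(X,float).reshape(-1,3)-P[:3,3])@P[:3,:3]
    X=X*[1,-1,-1]
    return cv2.projectPoints(X,np.zeros(3),np.zeros(3),K(d),np.array(d['dist'],float))[0].reshape(-1,2)
E
python3 - <<'E'
from h import *
import pickle
D={n:snap(n) for n in('scene','top')}
pickle.dump(D,open('d0.pkl','wb'))
for n,d in D.items():
    print(n,d['vertical_fov'],d['cx'],d['cy'],d['dist'],np.round(d['pose'],3).tolist())
    cv2.imwrite(f'pics/{n}0.png',cv2.resize(d['color'][:,:,::-1],(800,600)))
print(bot.observe())
E
```

```text
pics
scene 55.22956452262949 258.9230838796665 189.78902911398356 [-0.04855952  0.          0.          0.          0.        ] [[0.574, 0.622, -0.533, 61.946], [-0.819, 0.445, -0.363, -552.071], [0.011, 0.644, 0.765, 699.779], [0.0, 0.0, 0.0, 1.0]]
top 57.346911730939105 253.51687189177426 195.04038274170748 [0.00510442 0.         0.         0.         0.        ] [[0.018, 0.982, -0.187, 343.913], [-1.0, 0.022, 0.017, -233.026], [0.021, 0.186, 0.982, 886.206], [0.0, 0.0, 0.0, 1.0]]
{'time_s': 0.1, 'q': array([-1.41159371,  0.43514762,  0.02493648,  1.57398776, -0.01161022,
        1.13402165, -0.07506948]), 'joint_velocities': array([ 2.57321636e-03, -1.47519149e-03, -9.61705313e-05, -3.50066450e-03,
        1.76922472e-03,  9.84163843e-04,  6.10065945e-04]), 'effort': array([ 2.88400835e-03, -6.71758032e+01,  1.02789056e+00, -3.16905534e+01,
        1.57218310e-02,  7.20389085e-03, -4.78925912e-06]), 'tool_pos': array([161.67678224, 603.27792565, 244.61463334]), 'tcp_rot': array([ 1.30532401e-01,  9.91443790e-01, -7.08653821e-04, -4.07654712e-05]), 'ft_force': array([ 0.64666186,  0.73428655, -0.63248398]), 'moment': array([-0.01158803,  0.00526469, -0.00499717]), 'finger_gap': 1.0030134223565226}
```

View pics/top0.png

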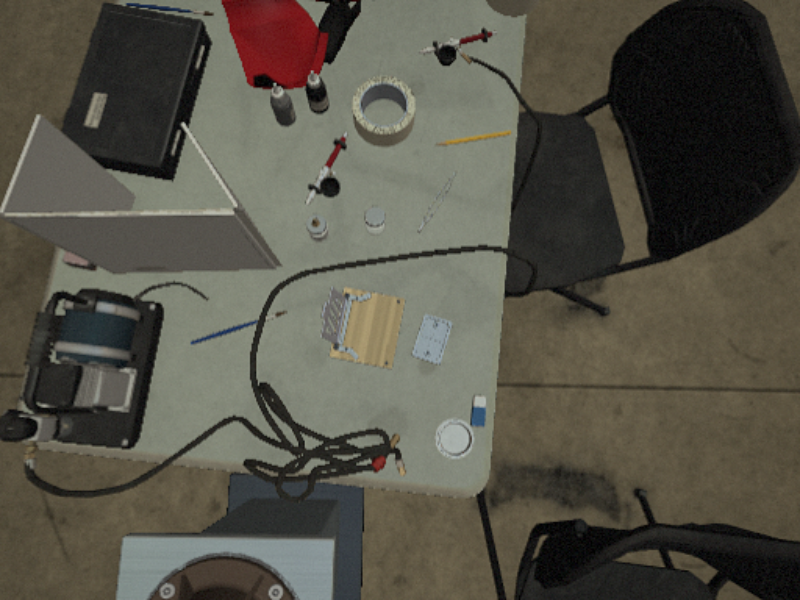

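View pics/scene0.png

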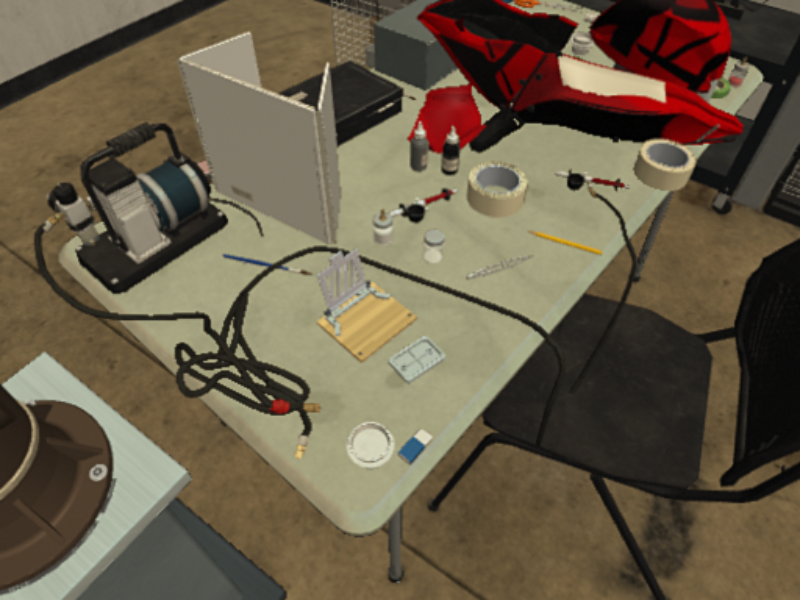

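The top view shows the jig at about (370,327) in the 800-px picture, with the cover to its right at (433,338). The front edge faces right, which is world -y. The stencil is upright at about (335,315). I'll zoom in and measure.

Run:
```python
from h import *
import pickle
D=pickle.load(open('d0.pkl','rb'))
ims=[]
for n,(x0,y0,x1,y1) in {'top':(190,170,310,250),'scene':(190,150,310,250)}.items():
    c=D[n]['color'][y0:y1,x0:x1,::-1]
    ims.append(cv2.resize(c,(400*2,int(800*(y1-y0)/(x1-x0))),interpolation=cv2.INTER_CUBIC)[:,:])
a=cv2.resize(ims[0],(450,300)); b=cv2.resize(ims[1],(360,300))
cv2.imwrite('pics/z0.png',np.vstack([cv2.resize(ims[0],(450,300)),cv2.resize(ims[1],(450,300))]) if 0 else np.hstack([cv2.resize(ims[0],(440,293)),cv2.resize(ims[1],(352,293))]))
d=D['top'];hsv=cv2.cvtColor(d['color'],cv2.COLOR_RGB2HSV)
m=((hsv[...,0]>10)&(hsv[...,0]<26)&(hsv[...,1]>70)&(hsv[...,2]>100)).astype(np.uint8)
m[:170]=0;m[250:]=0;m[:,:200]=0;m[:,320:]=0
m=cv2.morphologyEx(m,cv2.MORPH_CLOSE,np.ones((5,5)))
cs,_=cv2.findContours(m,0,2);c=max(cs,key=cv2.contourArea);print('board',cv2.contourArea(c),cv2.minAreaRect(c))
bx=cv2.boxPoints(cv2.minAreaRect(c));print(bx,onz(d,bx,7.5).round(1).tolist())
print(hsv[217,276],hsv[217,272],hsv[217,295],hsv[200,262],d['color'][217,276],d['color'][217,295])
```

```text
board 1521.0 ((234.73077392578125, 209.34613037109375), (40.39991760253906, 45.10670852661133), 11.309932708740234)
[[210.5     227.49998]
 [219.34616 183.26921]
 [258.96155 191.19228]
 [250.11539 235.42305]] [[426.0, -142.1, 7.5], [539.6, -160.0, 7.5], [521.2, -261.7, 7.5], [408.3, -241.4, 7.5]]
[ 96  30 164] [ 98  26 160] [ 40  23 132] [ 43  29 143] [145 160 164] [128 132 120]
```

View pics/z0.png

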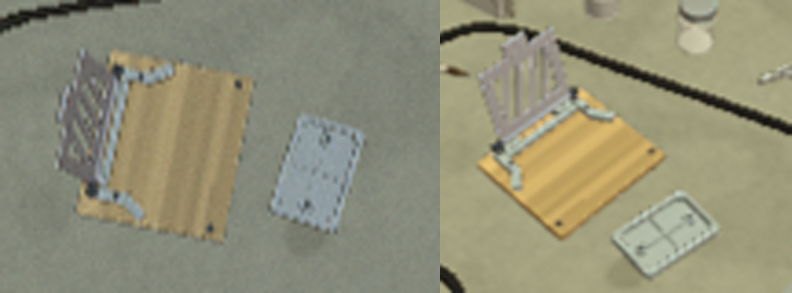

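Run:
```python
from h import *
import pickle
D=pickle.load(open('d0.pkl','rb'))
for n in('top','scene'):
    d=D[n];hsv=cv2.cvtColor(d['color'],cv2.COLOR_RGB2HSV).astype(int)
    c0=proj(d,[[443,-288,12]])[0]; print(n,c0)
    H,W=hsv.shape[:2];yy,xx=np.mgrid[:H,:W]
    near=(abs(xx-c0[0])<45)&(abs(yy-c0[1])<45)
    rgb=d['color'].astype(int)
    m=(near&(rgb[...,2]-rgb[...,0]>(4 if n=='top' else -6))&(rgb[...,2]>110)).astype(np.uint8)
    m=cv2.morphologyEx(m,cv2.MORPH_CLOSE,np.ones((7,7)))
    k,l,s,cc=cv2.connectedComponentsWithStats(m)
    for i in range(1,k):
        if s[i,4]>100:
            c=cv2.findContours((l==i).astype(np.uint8),0,1)[0][0].reshape(-1,2)
            w=onz(d,c,12)[:,:2].astype(np.float32); r=cv2.minAreaRect(w)
            print(s[i],r,cv2.boxPoints(r).round(1).tolist())
    # board front edge: fit on world plane
    b=((hsv[...,0]>10)&(hsv[...,0]<26)&(hsv[...,1]>70)&(hsv[...,2]>90)).astype(np.uint8)
    q=proj(d,[[475,-205,7.5]])[0]
    b[~((abs(xx-q[0])<50)&(abs(yy-q[1])<50))]=0
    k,l,s,cc=cv2.connectedComponentsWithStats(b); i=1+np.argmax(s[1:,4])
    c=cv2.findContours((l==i).astype(np.uint8),0,1)[0]; c=max(c,key=len).reshape(-1,2)
    w=onz(d,c,7.5)[:,:2]
    o=np.array([464.7,-251.5]);ux=np.array([.177,.984]);uy=np.array([-.984,.177])
    jx=(w-o)@ux;jy=(w-o)@uy
    f=(abs(jx)<7)&(abs(jy)<50)
    p=np.polyfit(jy[f],jx[f],1);print('front',f.sum(),p,'y ext',np.median(jy[(jx>10)&(jx<80)&(jy>50)]),np.median(jy[(jx>10)&(jx<80)&(jy<-50)]))
    for nm,h in(('siphon',36),):pass
```

```text
top [269.04218948 221.72169935]
[264 201  25  32 539] ((456.9306335449219, -306.1584777832031), (47.227413177490234, 72.34606170654297), 73.13993072509766) [[415.5, -318.29998779296875], [484.70001220703125, -339.20001220703125], [498.3999938964844, -294.1000061035156], [429.20001220703125, -273.1000061035156]]
front 39 [-0.01176757  1.49395268] y ext 55.88103513179209 -55.41738113116394
scene [256.59330212 229.18874672]
[212 185  37  29 202] ((480.64752197265625, -167.93846130371094), (52.50371170043945, 103.76825714111328), 80.32771301269531) [[425.1000061035156, -185.10000610351562], [527.4000244140625, -202.5], [536.2000122070312, -150.8000030517578], [433.8999938964844, -133.3000030517578]]
front 30 [-0.00692438 -2.73005291] y ext 59.060449211249434 -58.95589564026184
```

```bash
cat >> h.py <<'E'
O=np.array([464.7,-251.5,0]); A=np.radians(80.3)
UX=np.array([np.cos(A),np.sin(A),0]); UY=np.array([-np.sin(A),np.cos(A),0])
def J(x,y,z): return O+x*UX+y*UY+np.array([0,0,z])
def toj(p): p=np.asarray(p)-O; return np.array([p@UX,p@UY,p[2]])
from scipy.spatial.transform import Rotation as Rn
def rel(s,w): return (Rn.from_quat(s['tcp_rot']).inv().apply(np.asarray(w)-s['tool_pos'])).round(1)
E
python3 - <<'E'
from h import *
s=bot.observe(); print(bot.tips_ahead)
for w in([162,603,440],[480,300,440],[560,0,440],J(-118,-1.5,300)): print(w,rel(s,w))
E
```

```text
14.0
[162, 603, 440] [  -0.4   -0.5 -195.4]
[480, 300, 440] [-386.  -210.8 -195. ]
[560, 0, 440] [-540.9 -479.9 -194.6]
[ 446.29680841 -368.06574342  300.        ] [-526.3 -864.7  -54.1]
```

Emit:
apply_moves([
  {"tz":-60},
  {"tz":-120},
  {"tz":-180},
  {"tx":-50,"ty":-28,"tz":-195,"yaw":0.1},
  {"tx":-100,"ty":-55,"tz":-195,"yaw":0.2},
  {"tx":-150,"ty":-82,"tz":-195,"yaw":0.3},
  {"tx":-200,"ty":-110,"tz":-195,"yaw":0.4},
  {"tx":-250,"ty":-137,"tz":-195,"yaw":0.5},
  {"tx":-300,"ty":-164,"tz":-195,"yaw":0.6},
  {"tx":-350,"ty":-190,"tz":-195,"yaw":0.7},
  {"tx":-386,"ty":-211,"tz":-195,"yaw":0.8},
  {"tx":-415,"ty":-261,"tz":-195,"yaw":0.9},
  {"tx":-445,"ty":-313,"tz":-195,"yaw":1.0},
  {"tx":-475,"ty":-365,"tz":-195,"yaw":1.1},
  {"tx":-508,"ty":-422,"tz":-195,"yaw":1.2},
  {"tx":-540,"ty":-480,"tz":-195,"yaw":1.3},
  {"tx":-540,"ty":-540,"tz":-190,"yaw":1.4},
  {"tx":-538,"ty":-600,"tz":-180,"yaw":1.475,"gripper":0.5},
  {"tx":-535,"ty":-660,"tz":-170,"yaw":1.475,"gripper":0.5},
  {"tx":-533,"ty":-720,"tz":-150,"yaw":1.475,"gripper":0.5},
])

```text
validation failed for argument at $.in...
```

Emit:
apply_moves([
  {"tx":0,"ty":0,"tz":-60,"yaw":0,"gripper":0},
  {"tx":0,"ty":0,"tz":-120,"yaw":0,"gripper":0},
  {"tx":0,"ty":0,"tz":-180,"yaw":0,"gripper":0},
  {"tx":-50,"ty":-28,"tz":-195,"yaw":0.1,"gripper":0},
  {"tx":-100,"ty":-55,"tz":-195,"yaw":0.2,"gripper":0},
  {"tx":-150,"ty":-82,"tz":-195,"yaw":0.3,"gripper":0},
  {"tx":-200,"ty":-110,"tz":-195,"yaw":0.4,"gripper":0},
  {"tx":-250,"ty":-137,"tz":-195,"yaw":0.5,"gripper":0},
  {"tx":-300,"ty":-164,"tz":-195,"yaw":0.6,"gripper":0},
  {"tx":-350,"ty":-190,"tz":-195,"yaw":0.7,"gripper":0},
  {"tx":-386,"ty":-211,"tz":-195,"yaw":0.8,"gripper":0},
  {"tx":-415,"ty":-261,"tz":-195,"yaw":0.9,"gripper":0},
  {"tx":-445,"ty":-313,"tz":-195,"yaw":1.0,"gripper":0},
  {"tx":-475,"ty":-365,"tz":-195,"yaw":1.1,"gripper":0},
  {"tx":-508,"ty":-422,"tz":-195,"yaw":1.2,"gripper":0},
  {"tx":-540,"ty":-480,"tz":-195,"yaw":1.3,"gripper":0},
  {"tx":-540,"ty":-540,"tz":-190,"yaw":1.4,"gripper":0},
  {"tx":-538,"ty":-600,"tz":-180,"yaw":1.475,"gripper":0.5},
  {"tx":-535,"ty":-660,"tz":-170,"yaw":1.475,"gripper":0.5},
  {"tx":-533,"ty":-720,"tz":-150,"yaw":1.475,"gripper":0.5},
])

```text
time_s: 2.6
tool_pos: [489.8, -230.2, 395.7]
tcp_rot: [0.763, 0.646, 0.0, 0.0]
ft_force: [1.2, 0.2, -0.1]
finger_gap: 0.497
```

Emit:
apply_moves([
  {"tx":-60,"ty":-10,"tz":30,"yaw":0,"gripper":0.55},
  {"tx":-115,"ty":-20,"tz":60,"yaw":0,"gripper":0.55},
  {"tx":-143,"ty":-20,"tz":110,"yaw":0,"gripper":0.55},
  {"tx":-143,"ty":-20,"tz":170,"yaw":0,"gripper":0.55},
  {"tx":-143,"ty":-20,"tz":230,"yaw":0,"gripper":0.55},
  {"tx":-143,"ty":-20,"tz":290,"yaw":0,"gripper":0.55},
  {"tx":-143,"ty":-20,"tz":340,"yaw":0,"gripper":0.55},
  {"tx":-143,"ty":-20,"tz":355,"yaw":0,"gripper":0.55},
  {"tx":-143,"ty":-20,"tz":365,"yaw":0,"gripper":0.55},
  {"tx":-143,"ty":-20,"tz":370,"yaw":0,"gripper":0.55},
])

```text
time_s: 3.85
tool_pos: [448.1, -366.8, 26.8]
tcp_rot: [0.763, 0.646, 0.0, 0.001]
ft_force: [-0.2, 0.8, 0.7]
finger_gap: 0.45
```

Run:
```python
from h import *
s=bot.observe(); print(s['tool_pos'],toj(s['tool_pos']),s['ft_force'],s['finger_gap'],s['q'].round(2))
d=snap('scene');e=snap('top')
a=d['color'][140:260,180:330,::-1];b=e['color'][160:280,180:330,::-1]
cv2.imwrite('pics/a1.png',np.hstack([cv2.resize(x,(400,320),interpolation=cv2.INTER_CUBIC) for x in(a,b)]))
```

```text
[ 448.08766142 -366.7905834    26.78513646] [-116.44133063   -3.0503991    26.78513646] [-0.20176789  0.78431201  0.66673399] 0.44958685944631627 [ 0.22  0.68  0.55  1.93 -0.55  0.68  0.94]
```

View pics/a1.png

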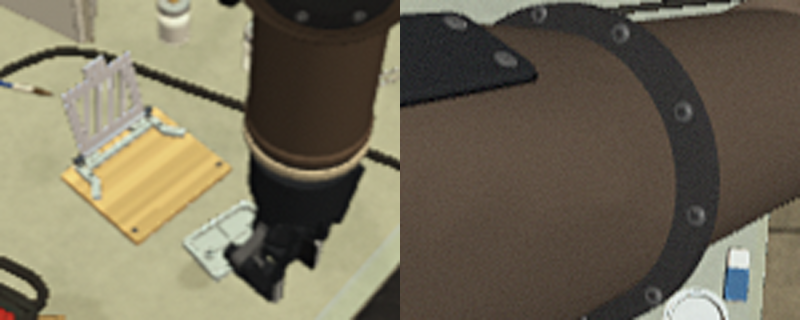

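Emit:
apply_moves([
  {"tx":0,"ty":-1.5,"tz":4,"yaw":0,"gripper":0.55},
  {"tx":0,"ty":-1.5,"tz":8,"yaw":0,"gripper":0.55},
  {"tx":0,"ty":-1.5,"tz":10,"yaw":0,"gripper":0.55},
  {"tx":0,"ty":-1.5,"tz":11,"yaw":0,"gripper":0.55},
  {"tx":0,"ty":-1.5,"tz":12,"yaw":0,"gripper":0.55},
  {"tx":0,"ty":-1.5,"tz":12,"yaw":0,"gripper":0.55},
])

```text
time_s: 4.7
tool_pos: [445.8, -365.8, 13.7]
tcp_rot: [0.763, 0.646, 0.0, -0.0]
ft_force: [0.3, 0.6, -0.2]
finger_gap: 0.448
```

Emit:
apply_moves([
  {"tx":0,"ty":0,"tz":1,"yaw":0,"gripper":0.55},
  {"tx":0,"ty":0,"tz":2,"yaw":0,"gripper":0.55},
  {"tx":0,"ty":0,"tz":2,"yaw":0,"gripper":0.55},
])

```text
time_s: 5.08
tool_pos: [445.9, -365.9, 12.8]
tcp_rot: [0.763, 0.646, 0.0, 0.0]
ft_force: [-2.8, 3.7, 14.3]
finger_gap: 0.451
```

Emit:
apply_moves([
  {"tx":0,"ty":0,"tz":1,"yaw":0,"gripper":0.55},
  {"tx":0,"ty":0,"tz":1,"yaw":0,"gripper":0.55},
])

```text
time_s: 5.32
tool_pos: [445.9, -366.0, 12.7]
tcp_rot: [0.763, 0.646, 0.001, 0.0]
ft_force: [-5.4, 5.8, 27.8]
finger_gap: 0.45
```

Emit:
apply_moves([
  {"tx":0,"ty":0,"tz":1,"yaw":0,"gripper":0.55},
  {"tx":0,"ty":0,"tz":1,"yaw":0,"gripper":0.55},
])

```text
time_s: 5.58
tool_pos: [445.9, -366.0, 12.6]
tcp_rot: [0.763, 0.646, 0.001, 0.0]
ft_force: [-8.4, 8.7, 41.1]
finger_gap: 0.448
```

Emit:
apply_moves([
  {"tx":0,"ty":0,"tz":-5,"yaw":0,"gripper":0.55},
  {"tx":8,"ty":0,"tz":-5,"yaw":0,"gripper":0.55},
  {"tx":15,"ty":0,"tz":-5,"yaw":0,"gripper":0.55},
  {"tx":20,"ty":0,"tz":-5,"yaw":0,"gripper":0.55},
  {"tx":25,"ty":0,"tz":-5,"yaw":0,"gripper":0.55},
  {"tx":29,"ty":0,"tz":-5,"yaw":0,"gripper":0.55},
  {"tx":33,"ty":0,"tz":-5,"yaw":0,"gripper":0.55},
  {"tx":37,"ty":0,"tz":-5,"yaw":0,"gripper":0.55},
  {"tx":41,"ty":0,"tz":-5,"yaw":0,"gripper":0.55},
  {"tx":45,"ty":0,"tz":-5,"yaw":0,"gripper":0.55},
  {"tx":48,"ty":0,"tz":-5,"yaw":0,"gripper":0.55},
  {"tx":51,"ty":0,"tz":-5,"yaw":0,"gripper":0.55},
  {"tx":53,"ty":0,"tz":-5,"yaw":0,"gripper":0.55},
  {"tx":53,"ty":0,"tz":-5,"yaw":0,"gripper":0.55},
])

```text
time_s: 7.32
tool_pos: [454.6, -313.3, 14.8]
tcp_rot: [0.763, 0.646, 0.0, -0.0]
ft_force: [0.3, -0.2, -0.6]
finger_gap: 0.451
```

Run:
```python
from h import *
s=bot.observe(); print(toj(s['tool_pos']),s['ft_force'],s['ft_force']@UX)
d=snap('scene')
a=d['color'][160:260,180:305,::-1]
cv2.imwrite('pics/a2.png',cv2.resize(a,(500,400),interpolation=cv2.INTER_CUBIC))
```

```text
[-62.65427063  -0.49993859  14.78388736] [ 0.25534693 -0.23550717 -0.55136059] -0.18911698832655943
```

View pics/a2.png

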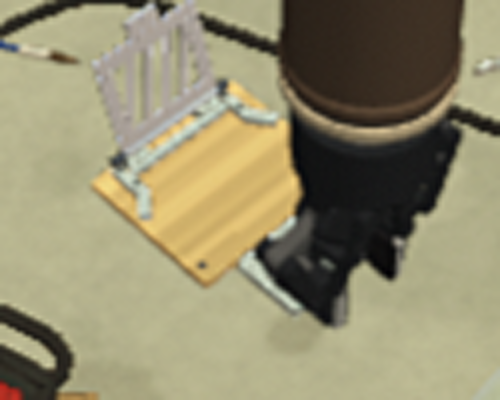

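Emit:
apply_moves([
  {"tx":1,"ty":0,"tz":1,"yaw":0,"gripper":0.55},
  {"tx":2,"ty":0,"tz":1.2,"yaw":0,"gripper":0.55},
  {"tx":3,"ty":0,"tz":1.2,"yaw":0,"gripper":0.55},
  {"tx":4,"ty":0,"tz":1.2,"yaw":0,"gripper":0.55},
  {"tx":4,"ty":0,"tz":1.2,"yaw":0,"gripper":0.55},
])

```text
time_s: 8.0
tool_pos: [455.1, -310.0, 13.6]
tcp_rot: [0.763, 0.646, -0.0, 0.0]
ft_force: [0.0, -2.5, -0.4]
finger_gap: 0.452
```

Emit:
apply_moves([
  {"tx":1,"ty":0,"tz":0,"yaw":0,"gripper":0.55},
  {"tx":2,"ty":0,"tz":0,"yaw":0,"gripper":0.55},
  {"tx":2,"ty":0,"tz":0,"yaw":0,"gripper":0.55},
])

```text
time_s: 8.38
tool_pos: [455.0, -309.8, 13.9]
tcp_rot: [0.764, 0.645, -0.001, 0.001]
ft_force: [-2.7, -7.6, 0.6]
finger_gap: 0.455
```

Emit:
apply_moves([
  {"tx":2,"ty":0,"tz":0,"yaw":0,"gripper":0.55},
  {"tx":3,"ty":0,"tz":-1,"yaw":0,"gripper":0.55},
  {"tx":3,"ty":0,"tz":-3,"yaw":0,"gripper":0.55},
  {"tx":3,"ty":0,"tz":-5,"yaw":0,"gripper":0.55},
  {"tx":3,"ty":0,"tz":-7,"yaw":0,"gripper":0.55},
  {"tx":3,"ty":0,"tz":-9,"yaw":0,"gripper":0.55},
  {"tx":3,"ty":0,"tz":-9,"yaw":0,"gripper":0.55},
])

```text
time_s: 9.25
tool_pos: [455.2, -308.9, 23.4]
tcp_rot: [0.764, 0.645, -0.002, 0.003]
ft_force: [-4.5, -13.0, 2.6]
finger_gap: 0.45
```

Run:
```python
from h import *
s=bot.observe(); print(toj(s['tool_pos']),s['ft_force'],s['ft_force']@UX)
d=snap('scene')
a=d['color'][160:260,180:305,::-1]
cv2.imwrite('pics/a3.png',cv2.resize(a,(500,400),interpolation=cv2.INTER_CUBIC))
```

```text
[-58.16026242  -0.30578928  23.43493387] [ -4.54578247 -13.0008572    2.61180481] -13.580906110403454
```

View pics/a3.png

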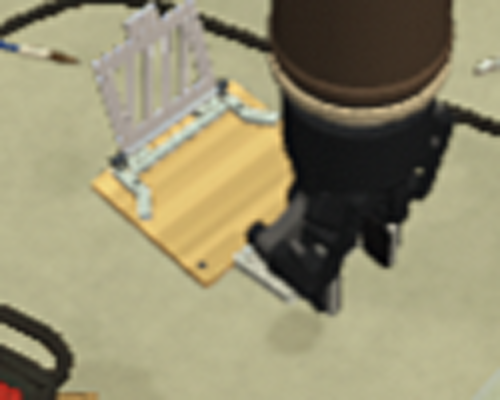

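Emit:
apply_moves([
  {"tx":0.3,"ty":0,"tz":-2,"yaw":0,"gripper":0.55},
  {"tx":0.6,"ty":0,"tz":-4,"yaw":0,"gripper":0.55},
  {"tx":1.1,"ty":0,"tz":-6,"yaw":0,"gripper":0.55},
  {"tx":1.6,"ty":0,"tz":-8,"yaw":0,"gripper":0.55},
  {"tx":2.3,"ty":0,"tz":-10,"yaw":0,"gripper":0.55},
  {"tx":3,"ty":0,"tz":-12,"yaw":0,"gripper":0.55},
  {"tx":3.8,"ty":0,"tz":-14,"yaw":0,"gripper":0.55},
  {"tx":4.6,"ty":0,"tz":-16,"yaw":0,"gripper":0.55},
  {"tx":6,"ty":0,"tz":-18.5,"yaw":0,"gripper":0.55},
  {"tx":7.5,"ty":0,"tz":-21,"yaw":0,"gripper":0.55},
  {"tx":9.5,"ty":0,"tz":-23.5,"yaw":0,"gripper":0.55},
  {"tx":11.5,"ty":0,"tz":-26,"yaw":0,"gripper":0.55},
  {"tx":11.5,"ty":0,"tz":-26,"yaw":0,"gripper":0.55},
])

```text
time_s: 10.92
tool_pos: [458.2, -292.6, 48.6]
tcp_rot: [0.763, 0.646, 0.0, -0.0]
ft_force: [-0.3, -1.3, 0.5]
finger_gap: 0.45
```

Run:
```python
from h import *
s=bot.observe(); print(toj(s['tool_pos']),s['ft_force'],s['ft_force']@UX)
d=snap('scene')
a=d['color'][160:260,180:305,::-1]
cv2.imwrite('pics/a4.png',cv2.resize(a,(500,400),interpolation=cv2.INTER_CUBIC))
```

```text
[-41.62756916  -0.51834008  48.58896881] [-0.25185885 -1.28037284  0.53751519] -1.3045034884121027
```

View pics/a4.png

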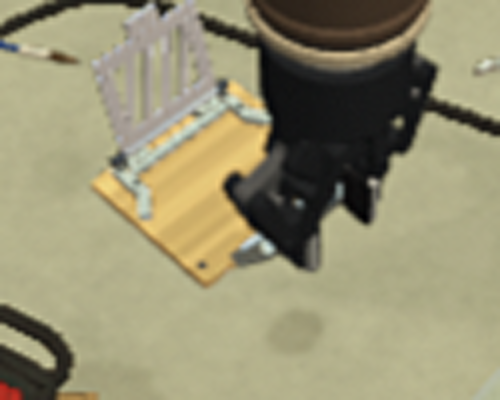

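Emit:
apply_moves([
  {"tx":2,"ty":0,"tz":0,"yaw":0,"gripper":0.55},
  {"tx":4.5,"ty":0,"tz":0,"yaw":0,"gripper":0.55},
  {"tx":7,"ty":0,"tz":0,"yaw":0,"gripper":0.55},
  {"tx":9.5,"ty":0,"tz":0,"yaw":0,"gripper":0.55},
  {"tx":12,"ty":0,"tz":0,"yaw":0,"gripper":0.55},
  {"tx":14.5,"ty":0,"tz":0,"yaw":0,"gripper":0.55},
  {"tx":17,"ty":0,"tz":0,"yaw":0,"gripper":0.55},
  {"tx":19,"ty":0,"tz":0,"yaw":0,"gripper":0.55},
  {"tx":21,"ty":0,"tz":0,"yaw":0,"gripper":0.55},
  {"tx":23,"ty":0,"tz":0,"yaw":0,"gripper":0.55},
  {"tx":25,"ty":0,"tz":0,"yaw":0,"gripper":0.55},
  {"tx":27,"ty":0,"tz":0,"yaw":0,"gripper":0.55},
  {"tx":29,"ty":0,"tz":0,"yaw":0,"gripper":0.55},
  {"tx":31,"ty":0,"tz":0,"yaw":0,"gripper":0.55},
  {"tx":33,"ty":0,"tz":0,"yaw":0,"gripper":0.55},
  {"tx":35,"ty":0,"tz":0,"yaw":0,"gripper":0.55},
  {"tx":37,"ty":0,"tz":0,"yaw":0,"gripper":0.55},
  {"tx":39,"ty":0,"tz":0,"yaw":0,"gripper":0.55},
  {"tx":39,"ty":0,"tz":0,"yaw":0,"gripper":0.55},
])

```text
time_s: 13.35
tool_pos: [464.4, -254.7, 48.5]
tcp_rot: [0.763, 0.646, 0.0, -0.0]
ft_force: [-0.2, 0.1, -0.1]
finger_gap: 0.453
```

Run:
```python
from h import *
s=bot.observe(); print(toj(s['tool_pos']),s['ft_force'],s['ft_force']@UX)
d=snap('scene')
a=d['color'][160:260,180:305,::-1]
cv2.imwrite('pics/a5.png',cv2.resize(a,(500,400),interpolation=cv2.INTER_CUBIC))
```

```text
[-3.18436454 -0.25926948 48.54841669] [-0.20648474  0.12072599 -0.07645152] 0.08420953724500817
```

View pics/a5.png

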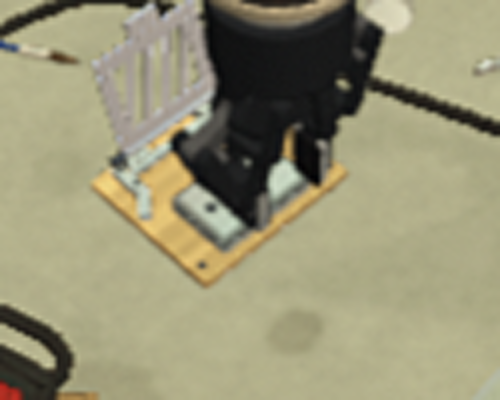

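Emit:
apply_moves([
  {"tx":-12,"ty":0,"tz":0,"yaw":0,"gripper":0.55},
  {"tx":-24,"ty":0,"tz":0,"yaw":0,"gripper":0.55},
  {"tx":-24,"ty":0,"tz":10,"yaw":0,"gripper":0.55},
  {"tx":-24,"ty":0,"tz":20,"yaw":0,"gripper":0.55},
  {"tx":-24,"ty":0,"tz":26,"yaw":0,"gripper":0.55},
  {"tx":-22,"ty":0,"tz":26,"yaw":0,"gripper":0.55},
  {"tx":-16,"ty":0,"tz":26,"yaw":0,"gripper":0.55},
  {"tx":-11,"ty":0,"tz":26,"yaw":0,"gripper":0.55},
  {"tx":-7,"ty":0,"tz":26,"yaw":0,"gripper":0.55},
  {"tx":-3,"ty":0,"tz":26,"yaw":0,"gripper":0.55},
  {"tx":1,"ty":0,"tz":26,"yaw":0,"gripper":0.55},
  {"tx":5,"ty":0,"tz":26,"yaw":0,"gripper":0.55},
  {"tx":9,"ty":0,"tz":26,"yaw":0,"gripper":0.55},
  {"tx":13,"ty":0,"tz":26,"yaw":0,"gripper":0.55},
  {"tx":17,"ty":0,"tz":26,"yaw":0,"gripper":0.55},
  {"tx":20,"ty":0,"tz":26,"yaw":0,"gripper":0.55},
  {"tx":22,"ty":0,"tz":26,"yaw":0,"gripper":0.55},
  {"tx":24,"ty":0,"tz":26,"yaw":0,"gripper":0.55},
  {"tx":26,"ty":0,"tz":26,"yaw":0,"gripper":0.55},
  {"tx":26,"ty":0,"tz":26,"yaw":0,"gripper":0.55},
])

```text
time_s: 15.9
tool_pos: [468.7, -228.9, 22.5]
tcp_rot: [0.763, 0.646, 0.0, -0.0]
ft_force: [-0.2, 0.0, -0.1]
finger_gap: 0.452
```

Emit:
apply_moves([
  {"tx":1,"ty":0,"tz":0,"yaw":0,"gripper":0.55},
  {"tx":2,"ty":0,"tz":0,"yaw":0,"gripper":0.55},
  {"tx":3,"ty":0,"tz":0,"yaw":0,"gripper":0.55},
  {"tx":3,"ty":0,"tz":0,"yaw":0,"gripper":0.55},
])

```text
time_s: 16.4
tool_pos: [468.9, -227.0, 22.6]
tcp_rot: [0.764, 0.646, -0.0, 0.0]
ft_force: [-1.8, -4.4, -0.7]
finger_gap: 0.449
```

Emit:
apply_moves([
  {"tx":1,"ty":0,"tz":0,"yaw":0,"gripper":0.55},
  {"tx":2,"ty":0,"tz":0,"yaw":0,"gripper":0.55},
  {"tx":3,"ty":0,"tz":0,"yaw":0,"gripper":0.55},
  {"tx":3,"ty":0,"tz":0,"yaw":0,"gripper":0.55},
  {"tx":3,"ty":0,"tz":0,"yaw":0,"gripper":0.55},
])

```text
time_s: 17.02
tool_pos: [468.8, -226.7, 22.9]
tcp_rot: [0.764, 0.645, -0.001, 0.002]
ft_force: [-4.8, -11.8, -0.5]
finger_gap: 0.444
```

Emit:
apply_moves([
  {"tx":-5,"ty":0,"tz":0,"yaw":0,"gripper":0.55},
  {"tx":-20,"ty":0,"tz":0,"yaw":0,"gripper":0.55},
  {"tx":-45,"ty":0,"tz":-10,"yaw":0,"gripper":0.55},
  {"tx":-100,"ty":0,"tz":-30,"yaw":0,"gripper":0.55},
  {"tx":-150,"ty":0,"tz":-60,"yaw":0,"gripper":0.55},
  {"tx":-150,"ty":0,"tz":-100,"yaw":0,"gripper":0.55},
])

```text
time_s: 17.77
tool_pos: [442.3, -376.4, 123.7]
tcp_rot: [0.765, 0.644, -0.001, 0.001]
ft_force: [0.8, 0.7, 0.7]
finger_gap: 0.45
```

Run:
```python
from h import *
import pickle
s=bot.observe(); print(toj(s['tool_pos']),s['ft_force'])
d=snap('scene');e=snap('top');pickle.dump((d,e),open('d1.pkl','wb'))
a=d['color'][160:260,180:305,::-1];b=e['color'][170:250,190:290,::-1]
cv2.imwrite('pics/a6.png',np.hstack([cv2.resize(x,(400,320),interpolation=cv2.INTER_CUBIC) for x in(a,b)]))
```

```text
[-126.88837108    1.07045695  123.73084265] [0.83582063 0.68751086 0.68692411]
```

View pics/a6.png

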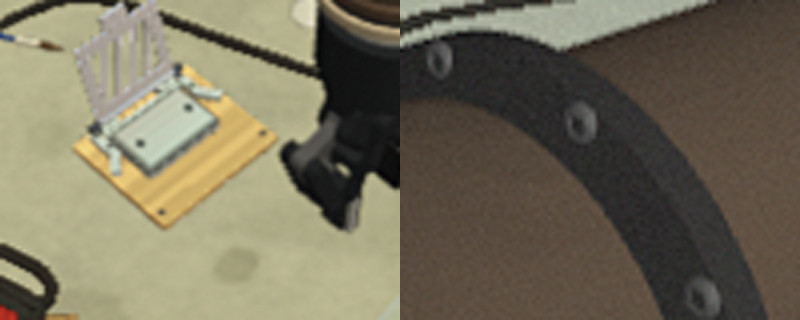

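The cover sits square between the guides against the stop: its near edge runs (150,172)-(215,130), parallel to the jig front. The stencil is still up. Next I'll measure the tab and how close the booth is behind the jig.

Run:
```python
from h import *
import pickle
D=pickle.load(open('d0.pkl','rb'))
t,sc=D['top'],D['scene']
tt=[190+62/3.667,170+120/3.667]; ts=[190+514*0-0+ (514-440)/2.933,150+36/2.933]
def tri(a,ua,b,ub):
    o1,v1=ray(a,ua);o2,v2=ray(b,ub);v1=v1[0];v2=v2[0]
    k=np.linalg.lstsq(np.c_[v1,-v2],o2-o1,rcond=None)[0]
    p,q=o1+k[0]*v1,o2+k[1]*v2; return (p+q)/2,np.linalg.norm(p-q)
p,e=tri(t,tt,sc,ts);print('tab',p,e,toj(p))
for th in(1.7,1.8,1.9,2.0):
    X=J(93.5-81*np.cos(th),0,21.5+81*np.sin(th)); print(th,X.round(),(proj(t,X)-tt).round(1),(proj(sc,X)-ts).round(1))
print('booth bottom',onz(t,[[176,169.6]],0))
p,e=tri(t,[240*.64,211*.64],sc,[327*.64,68*.64]);print('booth top',p,e)
s=bot.observe()
for j in((-60,0,215),(128,0,215),(128,0,90),(70,0,90)): print(j,rel(s,J(*j)))
```

```text
tab [ 474.46879198 -146.42018412  114.94870738] 10.011684911517477 [105.22347674   8.07570084 114.94870738]
1.7 [ 482. -149.  102.] [[ 3.5 -3.9]] [[1.3 2.9]]
1.8 [ 484. -141.  100.] [[ 0.2 -4.5]] [[-0.9  1.6]]
1.9 [ 485. -134.   98.] [[-3.1 -5. ]] [[-3.1  0.5]]
2.0 [ 486. -126.   95.] [[-6.2 -5.3]] [[-5.1 -0.3]]
booth bottom [[575.00114336 -45.93301564   0.        ]]
booth top [549.59100249 -85.98229019 342.9861328 ] 20.267353658513468
(-60, 0, 215) [ 64.4  -1.4 -88.8]
(128, 0, 215) [252.4  -1.3 -89.3]
(128, 0, 90) [252.7  -2.   35.7]
(70, 0, 90) [194.7  -2.   35.8]
```

Emit:
apply_moves([
  {"tx":20,"ty":0,"tz":-50,"yaw":0,"gripper":1},
  {"tx":50,"ty":0,"tz":-92,"yaw":0,"gripper":1},
  {"tx":90,"ty":-1,"tz":-92,"yaw":0,"gripper":1},
  {"tx":130,"ty":-1,"tz":-92,"yaw":0,"gripper":1},
  {"tx":170,"ty":-1,"tz":-92,"yaw":0,"gripper":1},
  {"tx":210,"ty":-1.5,"tz":-92,"yaw":0,"gripper":1},
  {"tx":240,"ty":-1.5,"tz":-92,"yaw":0,"gripper":1},
  {"tx":255,"ty":-1.5,"tz":-92,"yaw":0,"gripper":1},
  {"tx":258,"ty":-1.5,"tz":-80,"yaw":0,"gripper":1},
  {"tx":258,"ty":-2,"tz":-50,"yaw":0,"gripper":1},
  {"tx":258,"ty":-2,"tz":-20,"yaw":0,"gripper":1},
  {"tx":258,"ty":-2,"tz":5,"yaw":0,"gripper":1},
  {"tx":258,"ty":-2,"tz":25,"yaw":0,"gripper":1},
  {"tx":258,"ty":-2,"tz":30,"yaw":0,"gripper":1},
])

```text
time_s: 19.62
tool_pos: [484.1, -117.9, 91.0]
tcp_rot: [0.764, 0.645, -0.001, -0.001]
ft_force: [-0.8, -0.3, -0.1]
finger_gap: -0.002
```

Run:
```python
from h import *
s=bot.observe(); print(toj(s['tool_pos']),s['ft_force'],s['finger_gap'])
d=snap('scene')
cv2.imwrite('pics/a7.png',cv2.resize(d['color'][110:260,160:310,::-1],(450,450),interpolation=cv2.INTER_CUBIC))
```

```text
[134.93707772   3.3634057   91.00627413] [-0.78961278 -0.34569403 -0.08154703] -0.0019479788574748196
```

View pics/a7.png

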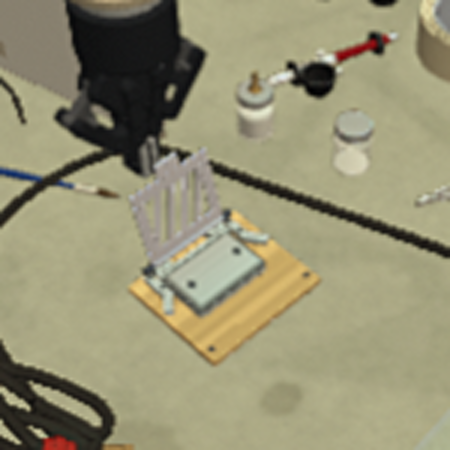

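Emit:
apply_moves([
  {"tx":-4,"ty":3,"tz":0,"yaw":0,"gripper":1},
  {"tx":-8,"ty":3,"tz":0,"yaw":0,"gripper":1},
  {"tx":-12,"ty":3,"tz":0,"yaw":0,"gripper":1},
  {"tx":-15,"ty":3,"tz":0,"yaw":0,"gripper":1},
  {"tx":-18,"ty":3,"tz":0,"yaw":0,"gripper":1},
  {"tx":-22,"ty":3,"tz":0,"yaw":0,"gripper":1},
  {"tx":-26,"ty":3,"tz":0,"yaw":0,"gripper":1},
  {"tx":-30,"ty":3,"tz":0,"yaw":0,"gripper":1},
  {"tx":-34,"ty":3,"tz":0,"yaw":0,"gripper":1},
  {"tx":-38,"ty":3,"tz":0,"yaw":0,"gripper":1},
  {"tx":-42,"ty":3,"tz":0,"yaw":0,"gripper":1},
  {"tx":-46,"ty":3,"tz":0,"yaw":0,"gripper":1},
  {"tx":-50,"ty":3,"tz":0,"yaw":0,"gripper":1},
  {"tx":-54,"ty":3,"tz":0,"yaw":0,"gripper":1},
  {"tx":-58,"ty":3,"tz":0,"yaw":0,"gripper":1},
  {"tx":-62,"ty":3,"tz":0,"yaw":0,"gripper":1},
  {"tx":-66,"ty":3,"tz":0,"yaw":0,"gripper":1},
  {"tx":-68,"ty":3,"tz":0,"yaw":0,"gripper":1},
  {"tx":-68,"ty":3,"tz":0,"yaw":0,"gripper":1},
  {"tx":-68,"ty":3,"tz":-20,"yaw":0,"gripper":1},
])

```text
time_s: 22.18
tool_pos: [476.4, -183.6, 111.8]
tcp_rot: [0.763, 0.646, -0.001, -0.001]
ft_force: [-0.4, 0.1, 0.2]
finger_gap: -0.001
```

Emit:
apply_moves([
  {"tx":0,"ty":0,"tz":-50,"yaw":0,"gripper":1},
  {"tx":-50,"ty":0,"tz":-100,"yaw":0,"gripper":1},
  {"tx":-100,"ty":0,"tz":-100,"yaw":0,"gripper":1},
  {"tx":-160,"ty":0,"tz":-100,"yaw":0,"gripper":1},
  {"tx":-210,"ty":0,"tz":-100,"yaw":0,"gripper":1},
  {"tx":-210,"ty":0,"tz":-100,"yaw":0,"gripper":1},
])

```text
time_s: 22.92
tool_pos: [440.1, -395.6, 212.8]
tcp_rot: [0.765, 0.644, -0.001, 0.001]
ft_force: [-0.1, 0.1, 0.4]
finger_gap: 0.001
```

Run:
```python
from h import *
import pickle
s=bot.observe(); print(toj(s['tool_pos']),s['ft_force'],s['time_s'])
d=snap('scene');pickle.dump(d,open('d2.pkl','wb'))
a=d['color'][120:290,170:330,::-1]
cv2.imwrite('pics/a8.png',cv2.resize(a,(560,595),interpolation=cv2.INTER_CUBIC))
```

```text
[-1.46181946e+02 -6.10445653e-02  2.12822099e+02] [-0.07646533  0.13801472  0.42670265] 22.925
```

View pics/a8.png

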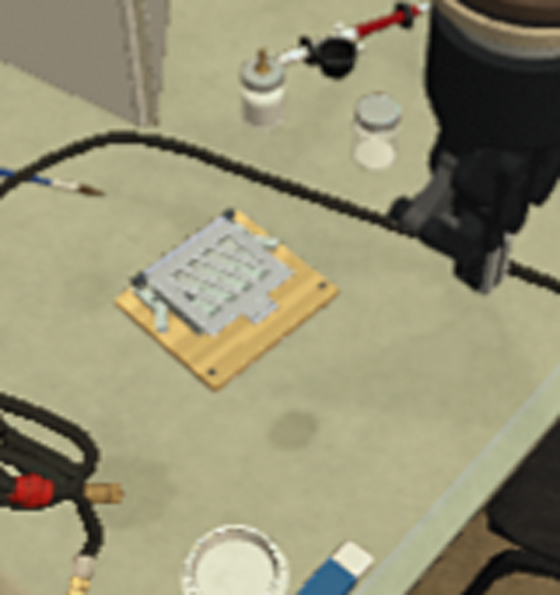

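The stencil lies closed over the cover at about (220,275), with the tab end near (265,318). The jars, cup and eraser are in place and the gripper is clear. I'll check the tab position and the bystanders numerically, then hand in.

Run:
```python
from h import *
import pickle
d=pickle.load(open('d2.pkl','rb'));d0=pickle.load(open('d0.pkl','rb'))['scene']
for th in(0,.06,.15): print(th,(proj(d,J(93.5-81*np.cos(th),0,21.5+81*np.sin(th)))[0]-[170,120])*3.5)
df=np.abs(d['color'].astype(int)-d0['color']).max(2)
m=(cv2.GaussianBlur(df.astype(np.float32),(5,5),0)>25)
for n,(x0,y0,x1,y1) in dict(cup=(220,265,255,300),eraser=(253,270,278,297),siphon=(237,133,254,156),small=(270,145,286,169),tweezers=(297,160,342,180),airbrush=(250,118,294,143)).items(): print(n,m[y0:y1,x0:x1].mean().round(3))
job_done()
```

```text
0 [263.58518434 313.84332245]
0.06 [263.3030018  309.26379596]
0.15 [262.29732822 301.88477128]
cup 0.0
eraser 0.0
siphon 0.0
small 0.0
tweezers 0.777
airbrush 0.073
the job is handed in; nothing more can be done
```

The job is handed in at about 23 s of the 72 s. As far as the pictures show, the cover is home, outer face up, with the stencil closed over it.

**What I did**
- I pushed the cover with both fingertips against the jig's front edge, and friction tipped it up over that edge. It came down outer face up on the board.
- I then pushed it between the guides until it stopped. The tool stopped at jig x ≈ 24.9 mm, against 25 mm expected for fully home, and the force rose to about 13 N.
- Last, I pushed the stencil over from behind with closed fingers. It fell shut by itself, and I retreated clear.

**Last checks**
- **Cover:** before the stencil closed, it lay flat and looked square against the stop. I judged its sideways position and squareness by eye and did not measure them.
- **Stencil:** the tab end in the final picture, read by eye, is within about 4 px of where a level stencil would put it on the 3.5× enlarged view. That reading is only good to about 0.05 rad.
- **Bystanders:** the cup, eraser and both jars show no change from the first picture.
- **Not confirmed:** the tweezers' region (78% changed) and the airbrush's region (7% changed) did not match the first picture. I put this down to the arm blocking that view, but I took no further picture to confirm it. No move of mine took the gripper low near them.
- **Earlier disagreement:** my two-view measurement of the open tab was 10 mm out between the cameras, so I used the hinge geometry instead.

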